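# Flick the marking wheel and brake it on its red mark

## Task

Check that the marking wheel runs free and park it: flick its upright knob with a fingertip so that the wheel spins anticlockwise (seen from above) on its own, and let the red mark run past the yellow pointer at least once untouched. Then, at any later pass and while the wheel is still turning, brake it by pressing a fingertip on the flat white top near the rim, not by blocking the knob, so that the first place it stops is with the pointer pointing into the red mark. The program finishes while the fingertip still holds the wheel there; leave the jar, screwdriver and tray where they are.

Things in the scene. Friction and masses are not known exactly. Their poses are not given: they have to be found in the camera images.
- fixture: Fixture bolted to the bench: grey base plate 340 x 200 x 15 mm, pillar, the wheel on top, a yellow pointer on a dark post. Origin on the bench under the wheel's axis; z up, x runs level from the axis towards the pointer. The post spans 157 to 187 mm from the axis, 30 mm wide; the pointer ends 140 mm from the axis, its top 67 mm above the bench.
- wheel (a joint): Angle of the white wheel about its vertical axis, rad, growing anticlockwise seen from above, no stops, counting on over several turns. 0 and every 6.283 more: red mark exactly at the pointer. Starts between -4.6 and -1.6. Easy bearing: left alone it loses roughly 0.02 rad/s plus a twelfth of its speed each second (2 rad/s runs on for two turns or more, 1 rad/s about one). A few newtons of finger on its top stop it at once.
- hub (a point): Point on the wheel's axis at the height of its flat top, 57 mm above the bench. The wheel: diameter 260 mm, 12 mm thick, plastic, about 0.65 kg, cannot be lifted off. A steel hub cap, radius 22 mm, stands 6 mm higher; a spectacle front lying 30 to 85 mm from the axis is a 2 mm inlay. The top is flat and clear from 85 to 130 mm from the axis.
- mark (a point): Middle of the red mark's outer edge: on the wheel's top at the rim, 130 mm from the axis. The red mark is a band on the flat top, 93 to 129 mm from the axis and about 56 mm wide along the rim (28 mm to each side of this point). It turns with the wheel.
- pointer (a point): Fixed point that the yellow pointer indicates: at the height of the wheel's top, 130 mm from the axis on the fixture's x axis, 10 mm inside the pointer's end.
- knob: Blue upright knob on the wheel, a sleeve that turns on its own pin: cylinder of diameter 22 mm, 37 mm tall, its top 94 mm above the bench. Origin at the centre of its foot on the wheel's top, 70 mm from the axis and 2.4 rad anticlockwise of the red mark. It turns with the wheel.
- jar: Closed jar, 60 mm diameter, 75 mm tall, standing loose beside the fixture; origin under its centre. Not to be disturbed.
- screwdriver: Screwdriver lying loose on the bench along its x axis, under 40 mm high; origin under its middle. Not to be disturbed.
- tray: White open tray 170 x 120 x 40 mm, loose on the bench; origin under its centre. Not to be disturbed.

How it is judged:
By the outcome, as a careful person would: the job done as asked, in the order asked, and still so for the second after the job is handed in, while the arm keeps its last pose, push and grip.
It also fails if it takes over 67 s, if anything falls off the work surface, if the arm or the gripper's body presses on something with over 40 N, if the wrist force passes 120 N, or if a joint passes its speed limit or range.

## Robot

A 7-joint arm with a two-finger parallel gripper is mounted at the origin on the work surface. World frame = base frame: x ahead of the robot, y to its left, z up, the work surface at z = 0. Lengths are in m, angles in degrees, forces in N, time in s.
With the tool pointing down it reaches from about 0.425 to 0.875 m from the base axis. Payload 4.7 kg.
Tool frame: the origin (TCP) lies at the very end of the fingers, on their centre line; the grasp point (between the pads) lies 19 mm behind it; z points along the fingers, y is the direction in which the jaws open and shut (so a half turn about z gives the same grasp; the last joint's range is limited). The gripper opens to 87 mm and grips with 3 to 60 N. Pads are 19 mm wide; open, the fingers measure 117 mm over their backs; the gripper's body (75 mm by 190 mm) begins 51 mm behind the grasp point.
Start: joints at [70.422, 18.392, -4.016, 83.108, 1.295, 78.541, -3.26], TCP at [0.226, -0.609, 0.223] pointing down, gripper open.
Joint ranges: [-163.93, 163.93], [-17.29, 119.83], [-79.2, 71.16], [3.27, 140.29], [-89.18, 269.18], [5.43, 117.66], [-154.24, 154.24]. Speed limits (degrees/s): [147.25, 147.25, 180, 180, 180, 180, 180].

## Interface

Orientations are given as [roll, pitch, yaw] about the fixed x, y, z axes, in that order (R = Rz(yaw) Ry(pitch) Rx(roll)).
In Python, from cell import * gives the robot as it stands.
- The arm moves only by the tool arm_command, never from a script. Its argument "targets" is a list that holds one entry, the list of rows, each a list of 7 numbers: the shift along the tool's x, y, z in m, then the turn, a rotation vector about the tool's x, y, z in degrees, then the gripper's target within -1 to 1 (shut at 1, half-way at 0, fully open at -1). In form: [[[tx, ty, tz, rx, ry, rz, claw], ...]]. A call has 1 to 10 rows; each row is the pose to reach, as a shift and turn from the pose commanded when the call began, along the tool's axes at that moment; what a row does not reach only later rows make up. A row lasts 1/10 s, in which the tool goes at most 50 mm and 8.59 degrees, less where a joint would pass 70% of its speed; a pose out of reach is approached as far as the arm can. A call with a gripper value outside its range is refused whole. The fingers move at their own pace and stop on an object; "newtons" is the grip in N (left out, the last holds). Time passes only in rows, so rows that repeat a pose let the fingers close. It gives the time, the measured TCP pose, the force and the opening at its end, in the units of the state.
- get_obs(): the state, without advancing time (a new reading comes with each control period).
- read_camera(name): name is "scene" or "top" or "wrist"; returns a dict with "img" (384x512x3 uint8, red, green, blue), "z_map" (384x512 float32, m along the optical axis (not along the pixel's ray), 0 where there is no reading), "K" (3x3 intrinsics, pixels), "origin" and "attitude" of the camera in the world. Camera axes: x right, y down, z forward; pixel columns grow to the right and rows downward; lengths in m; the calibration is good to about 2 mm. A picture is of the moment at which its call begins.
- sign_off(): hands the job in, once; it reports no verdict.
Trained networks look in the newest picture that a camera, given by its name, has taken for a name from the list of things; names that differ only in an ending like _2 or _b are one class to them, and where a whole thing is asked for, a point or a joint stands for the part that bears it (a point fixed in the world has none). Each returns a list of dicts, best first, with "conf" (0 to 1); they miss things now and then, are a little off and sometimes report something else, mostly with a low value. They report only what shows in the picture. A call takes as long as a camera call.
- search_frame(thing, camera): "position" ([column, row] in pixels, amid what is visible of it).
The state is a dict: "time_s": time; "qpos": joint angles; "joint_velocities": joint speeds; "effort": joint torques, N m; "tool_pos": TCP position; "tool_rot": TCP orientation; "force": force on the tool from outside, world axes, zero at the start; "wrist_torque": the same for the moment, N m; "grip_width": finger opening in m.
Only numpy, scipy, OpenCV 4.12 (cv2) and the standard library are available. Lean on these libraries where they do the work, as an engineer would, in place of code of your own. Each camera call takes 0.05 s, during which the arm holds its last target.

## Working session

There is one attempt and no reset: what is moved stays moved. The work goes in short steps, Python scripts to look and compute and a tool call to move; the robot and the scene stay as the last step left them, time stands still between calls to the robot, and variables do not carry over. Pictures are saved under pics/ and viewed, and the job is handed in when it is done.

Besides the shell and the picture viewer there is one more tool, called after ">>>" as name(argument=value, ...) on one line, values as JSON. arm_command: Moves the arm, as the interface text tells. Its arguments: {"type":"object","properties":{"targets":{"type":"array","items":{"type":"array","items":{"type":"array","items":{"type":"number"}}}},"newtons":{"type":"number"}},"required":["targets"]}

```bash
mkdir -p pics; ls; cat > h.py <<'E'
from cell import *
import numpy as np, cv2
from scipy.spatial.transform import Rotation as R
def snap(n,f):
    c=read_camera(n); cv2.imwrite('pics/'+f,c['img'][:,:,::-1]); return c
def att(c):
    a=np.array(c['attitude'],float)
    if a.shape==(3,3): return a
    if a.size==4: return R.from_quat(a).as_matrix()
    return R.from_euler('xyz',a,degrees=True).as_matrix()
def ray(c,p):
    K=np.array(c['K']); d=np.array([(p[0]-K[0,2])/K[0,0],(p[1]-K[1,2])/K[1,1],1.]); return att(c)@d
def onz(c,p,z):
    d=ray(c,p); o=np.array(c['origin']); return o+d*(z-o[2])/d[2]
def deep(c,p):
    z=c['z_map'][int(round(p[1])),int(round(p[0]))]; return np.array(c['origin'])+ray(c,p)*z
E
python3 - <<'E'
from h import *
o=get_obs(); print(o)
for n in ['scene','top','wrist']:
    c=snap(n,n+'0.png'); print(n,c['K'],c['origin'],c['attitude'])
    for t in ['wheel','hub','mark','knob','jar','screwdriver','tray','fixture']:
        r=search_frame(t,n)
        print(t,[(x['position'],round(x['conf'],2),deep(c,x['position']).round(3)) for x in r[:2]])
E
```

```text
pics
{'time_s': 0.0, 'qpos': array([70.42429374, 18.44117142, -4.01552833, 83.17297903,  1.29557001,
       78.54050991, -3.25851568]), 'joint_velocities': array([ 0.0099775 , -0.0388065 ,  0.0411846 , -0.01573704,  0.00213435,
        0.0047528 , -0.03338295]), 'effort': array([-4.85949731e-04, -4.91293502e+01, -4.04026229e-01, -3.12523592e+01,
       -6.37664529e-02,  4.39361797e-02,  1.47004666e-04]), 'tool_pos': array([ 0.22615905, -0.60881295,  0.22145442]), 'tool_rot': array([-1.79890611e+02,  6.17274466e-03,  2.03870144e+01]), 'force': array([ 0.27081721,  0.15313769, -0.19111202]), 'wrist_torque': array([ 0.00765697,  0.03144817, -0.02679794]), 'grip_width': 0.08706711023098175}
scene [[359.61306705   0.         255.78097454]
 [  0.         359.61306705 191.10787427]
 [  0.           0.           1.        ]] [ 1.07917268 -0.15654667  0.91972768] [-148.32793754    0.15300157   73.92005954]
wheel [([260.0, 212.0], 0.69, array([ 0.638, -0.02 ,  0.064]))]
hub [([257.2, 213.4], 0.56, array([ 0.639, -0.028,  0.061]))]
mark [([254.6, 209.7], 0.68, array([ 0.627, -0.032,  0.064]))]

[... 745 characters left out ...]
 0.617, -0.023,  0.06 ]))]
mark [([259.9, 170.9], 0.59, array([ 0.613, -0.019,  0.066]))]
knob [([278.3, 157.1], 0.43, array([ 0.65 , -0.074,  0.093]))]
jar [([125.3, 227.1], 0.88, array([0.455, 0.383, 0.074]))]
screwdriver [([391.4, 192.7], 0.8, array([ 0.539, -0.428,  0.022]))]
tray [([134.5, 149.7], 0.95, array([0.694, 0.375, 0.006]))]
fixture [([261.7, 165.9], 0.75, array([ 0.628, -0.025,  0.061]))]
wrist [[278.64368523   0.         251.87293245]
 [  0.         278.64368523 189.06982266]
 [  0.           0.           1.        ]] [ 0.28860684 -0.58563995  0.38370324] [ 1.65857084e+02 -3.13668303e-02 -6.96287430e+01]
wheel []
hub []
mark []
knob []
jar []
screwdriver []
tray []
fixture []
```

View pics/top0.png

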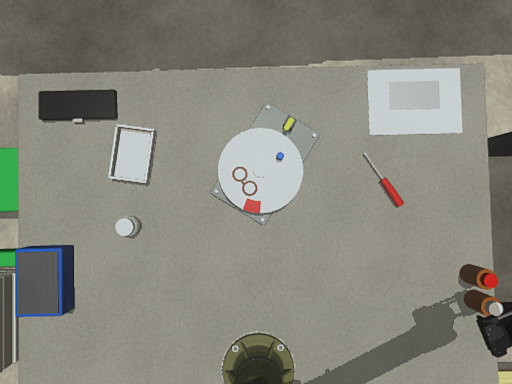

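View pics/scene0.png

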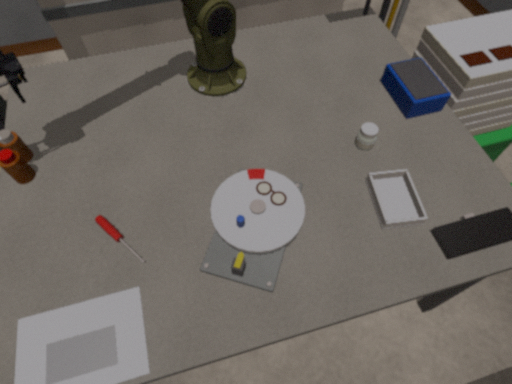

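```bash
cat > m.py <<'E'
from h import *
def seg(c):
    im=c['img'].astype(int); r,g,b=im[...,0],im[...,1],im[...,2]
    return dict(red=(r>140)&(g<80)&(b<80), yellow=(r>130)&(g>120)&(b<80), blue=(b>110)&(r<90)&(g<110))
def cents(c,m,z,cen=None,rmax=None):
    ys,xs=np.nonzero(m); P=np.array([onz(c,(x,y),z) for x,y in zip(xs,ys)])
    if cen is not None and len(P): P=P[np.hypot(P[:,0]-cen[0],P[:,1]-cen[1])<rmax]
    return P
E
python3 - <<'E'
from m import *
from scipy.optimize import least_squares
for n in ['top','scene']:
    c=read_camera(n); s=seg(c)
    g=cv2.cvtColor(c['img'],cv2.COLOR_RGB2GRAY)
    a0=np.array([.615,-.02])
    # rim by depth: points with z~0.057
    H,W=g.shape; uu,vv=np.meshgrid(np.arange(W),np.arange(H)); K=c['K']
    D=np.stack([(uu-K[0,2])/K[0,0],(vv-K[1,2])/K[1,1],np.ones_like(uu)],-1)@att(c).T
    P=D*c['z_map'][...,None]+np.array(c['origin'])
    near=np.hypot(P[...,0]-a0[0],P[...,1]-a0[1])<.17
    w=near&(g>170)|(near&s['red'])|(near&s['blue'])
    w=cv2.morphologyEx(w.astype(np.uint8),cv2.MORPH_CLOSE,np.ones((9,9)))
    ct=max(cv2.findContours(w,0,cv2.CHAIN_APPROX_NONE)[0],key=cv2.contourArea)[:,0]
    X=np.array([onz(c,p,.057) for p in ct])[:,:2]
    f=least_squares(lambda q:np.hypot(X[:,0]-q[0],X[:,1]-q[1])-q[2],[*a0,.13],loss='soft_l1',f_scale=.002)
    print(n,'circle',f.x.round(4),np.abs(f.fun).mean(), 'z med',np.median(P[...,2][w>0]))
    hub=f.x[:2]
    for k,z in [('yellow',.067),('red',.057),('blue',.094)]:
        Q=cents(c,s[k],z,hub,.21)
        if len(Q)==0: print(k,'none');continue
        m=Q.mean(0)[:2]-hub; print(k,len(Q),(m+hub).round(4),'r',np.hypot(*m).round(4),'ang',np.degrees(np.arctan2(m[1],m[0])).round(2), np.ptp(np.hypot(*(Q[:,:2]-hub).T)))
E
```

```text
top circle [ 0.6171 -0.0198  0.1285] 0.0047529142048404055 z med 0.056472994032900625
yellow 12 [ 0.7514 -0.1073] r 0.1603 ang -33.09 0.03848187709604953
red 96 [0.5072 0.0063] r 0.113 ang 166.64 0.03350983279710147
blue 8 [ 0.6515 -0.0766] r 0.0664 ang -58.84 0.017967702861890596
scene circle [0.5088 0.0056 0.0206] 0.0023711707507007816 z med 0.057124308347223984
yellow none
red 143 [0.5082 0.0056] r 0.0006 ang 174.95 0.024747529966050643
blue 38 [ 0.6574 -0.0796] r 0.1713 ang -29.82 0.016400878546340147
```

```bash
python3 - <<'E'
from m import *
from scipy.optimize import least_squares
for n,(x0,y0,x1,y1) in [('top',(200,90,330,235)),('scene',(190,155,320,300))]:
    c=read_camera(n); cv2.imwrite(f'pics/{n}z.png',cv2.resize(c['img'][y0:y1,x0:x1,::-1],None,fx=4,fy=4,interpolation=cv2.INTER_NEAREST))
    s=seg(c); H,W=s['red'].shape; uu,vv=np.meshgrid(np.arange(W),np.arange(H)); K=c['K']
    D=np.stack([(uu-K[0,2])/K[0,0],(vv-K[1,2])/K[1,1],np.ones_like(uu)],-1)@att(c).T
    P=D*c['z_map'][...,None]+np.array(c['origin'])
    near=np.hypot(P[...,0]-.617,P[...,1]+.02)<.15
    w=(near&(P[...,2]>.045)&(P[...,2]<.07)).astype(np.uint8)
    ct=max(cv2.findContours(w,0,cv2.CHAIN_APPROX_NONE)[0],key=cv2.contourArea)[:,0]
    X=np.array([onz(c,p,.057) for p in ct])[:,:2]
    f=least_squares(lambda q:np.hypot(X[:,0]-q[0],X[:,1]-q[1])-q[2],[.617,-.02,.13],loss='soft_l1',f_scale=.002)
    hub=f.x[:2];print(n,f.x.round(4),np.abs(f.fun).mean())
    im=c['img'].astype(int); y=(im[...,0]-im[...,2]>60)&(im[...,1]-im[...,2]>50)
    for k,m,z in [('yellow',y,.067),('red',s['red'],.057),('blue',(im[...,2]-im[...,0]>60),.090)]:
        Q=cents(c,m,z,hub,.21)
        m=Q.mean(0)[:2]-hub; rr=np.hypot(*(Q[:,:2]-hub).T); print(k,len(Q),(m+hub).round(4),'r',np.hypot(*m).round(4),'ang',np.degrees(np.arctan2(m[1],m[0])).round(2), rr.min().round(3),rr.max().round(3))
E
```

```text
top [ 0.6155 -0.0195  0.1277] 0.000700745113676991
yellow 70 [ 0.7542 -0.1085] r 0.1648 ang -32.69 0.145 0.184
red 92 [0.5073 0.0066] r 0.1113 ang 166.46 0.094 0.127
blue 38 [ 0.6557 -0.0785] r 0.0714 ang -55.78 0.061 0.081
scene [ 0.6197 -0.0228  0.1288] 0.0009048379348362051
yellow 97 [ 0.7547 -0.1098] r 0.1606 ang -32.79 0.139 0.18
red 142 [0.5082 0.0056] r 0.1151 ang 165.7 0.099 0.131
blue 32 [ 0.6558 -0.0793] r 0.0671 ang -57.44 0.06 0.075
```

```bash
python3 -c "
import cv2,numpy as np
a=cv2.imread('pics/topz.png')
b=cv2.imread('pics/scenez.png')
cv2.imwrite('pics/bothz.png',cv2.resize(np.hstack([a[:580],b[:580]]),None,fx=.75,fy=.75))"
```

```text
(no output)
```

View pics/bothz.png

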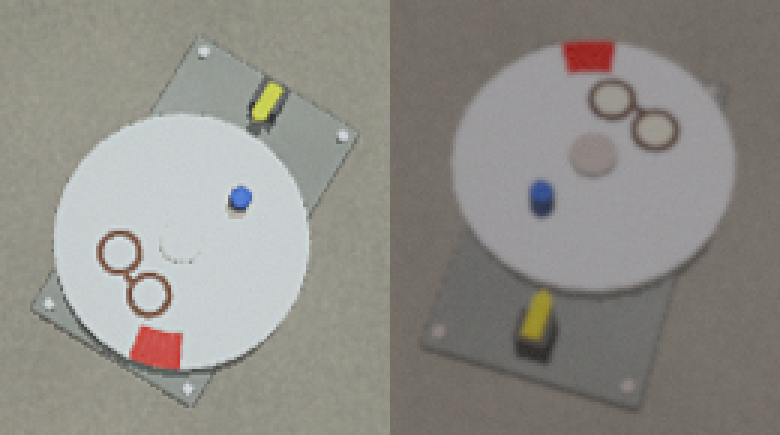

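```bash
cat > p.py <<'E'
from h import *
import sys
def sh(tgt,yaw,frm=None,fyaw=None):
    o=get_obs(); p=np.array(o['tool_pos'] if frm is None else frm); y=o['tool_rot'][2] if fyaw is None else fyaw
    R0=R.from_euler('xyz',[180,0,y],degrees=True).as_matrix()
    return (R0.T@(np.array(tgt)-p)).round(4), 'rz',round(-(yaw-y),2)
E
python3 - <<'E'
from p import *
print(sh([.509,-.02,.12],34,[.226,-.609,.223],20.387))
E
```

```text
(array([ 0.4705, -0.4535,  0.103 ]), 'rz', -13.61)
```

>>> arm_command(targets=[[[0.03,-0.03,0,0,0,-3,1],[0.06,-0.06,0,0,0,-6,1],[0.09,-0.09,0,0,0,-9,1],[0.12,-0.12,0,0,0,-12,1],[0.15,-0.15,0,0,0,-13.6,1],[0.18,-0.18,0,0,0,-13.6,1],[0.21,-0.21,0,0,0,-13.6,1],[0.24,-0.24,0,0,0,-13.6,1],[0.27,-0.27,0,0,0,-13.6,1],[0.3,-0.3,0,0,0,-13.6,1]]], newtons=30)

```text
time_s: 2.55
tool_pos: [0.4036, -0.222, 0.2229]
tool_rot: [179.9, 0.0, 34.0]
force: [1.4, -0.9, 1.0]
grip_width: 0.0148
```

>>> arm_command(targets=[[[0.03,-0.016,0.02,0,0,0,1],[0.06,-0.033,0.04,0,0,0,1],[0.09,-0.05,0.06,0,0,0,1],[0.12,-0.066,0.08,0,0,0,1],[0.15,-0.082,0.1,0,0,0,1],[0.18,-0.1,0.12,0,0,0,1],[0.202,-0.109,0.14,0,0,0,1],[0.202,-0.109,0.155,0,0,0,1],[0.202,-0.109,0.155,0,0,0,1],[0.202,-0.109,0.155,0,0,0,1]]])

```text
time_s: 3.55
tool_pos: [0.5093, -0.0215, 0.0676]
tool_rot: [180.0, 0.1, 33.9]
force: [-0.1, -1.1, -0.4]
grip_width: 0.0008
```

```bash
python3 - <<'E'
from p import *
o=get_obs(); print(o['tool_pos'],o['tool_rot'],o['force'],o['grip_width'],o['time_s'])
snap('scene','s1.png')
E
```

```text
[ 0.50928906 -0.02151614  0.06761767] [1.79990809e+02 5.47735760e-02 3.39077448e+01] [-0.14167963 -1.05739784 -0.3792718 ] 0.0008092066979596993 3.55
```

View pics/s1.png

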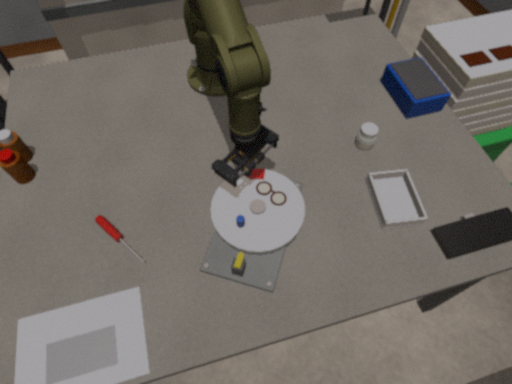

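The gripper (≈245,160) sits on the robot side of the wheel; knob (240,221), pointer (239,258) and hub stay visible. Now I probe the top's height lightly.

>>> arm_command(targets=[[[0,0,0.007,0,0,0,1],[0,0,0.009,0,0,0,1],[0,0,0.01,0,0,0,1],[0,0,0.011,0,0,0,1],[0,0,0.011,0,0,0,1]]])

```text
time_s: 4.1
tool_pos: [0.5096, -0.0205, 0.0574]
tool_rot: [180.0, 0.0, 34.0]
force: [-3.6, -0.6, 6.8]
grip_width: 0.0009
```

>>> arm_command(targets=[[[0,0,0.001,0,0,0,1],[0,0,0.001,0,0,0,1]]])

```text
time_s: 4.3
tool_pos: [0.5096, -0.0205, 0.0574]
tool_rot: [180.0, 0.1, 34.0]
force: [-6.8, -0.7, 14.1]
grip_width: 0.0003
```

>>> arm_command(targets=[[[0,0,-0.025,0,0,0,1],[0,0.005,-0.05,0,0,0,1],[0.011,0.035,-0.05,0,0,0,1],[0.022,0.065,-0.05,0,0,0,1],[0.033,0.1,-0.05,0,0,0,1],[0.044,0.131,-0.05,0,0,0,1],[0.044,0.131,-0.05,0,0,0,1],[0.044,0.131,-0.03,0,0,0,1],[0.044,0.131,-0.013,0,0,0,1],[0.044,0.131,-0.013,0,0,0,1]]])

```text
time_s: 5.3
tool_pos: [0.6166, -0.1038, 0.0654]
tool_rot: [-179.8, 0.2, 34.0]
force: [-1.5, -0.3, -0.1]
grip_width: 0.0004
```

```bash
python3 - <<'E'
from m import *
o=get_obs(); print(o['tool_pos'],o['tool_rot'],o['force'],o['time_s'])
c=snap('scene','s2.png')
im=c['img'].astype(int); s=seg(c); hub=np.array([.6168,-.0205])
for k,m,z in [('red',s['red'],.057),('blue',(im[...,2]-im[...,0]>60),.090)]:
        Q=cents(c,m,z,hub,.15)
        m=Q.mean(0)[:2]-hub; print(k,len(Q),(m+hub).round(4),np.hypot(*m).round(4),'ang',np.degrees(np.arctan2(m[1],m[0])).round(2))
cv2.imwrite('pics/s2z.png',cv2.resize(c['img'][120:300,170:340,::-1],None,fx=3,fy=3))
E
```

```text
[ 0.61659764 -0.10376576  0.06542244] [-179.76310806    0.24263368   34.02048967] [-1.5105314  -0.30952354 -0.11731902] 5.3
red 92 [0.5129 0.0273] 0.1143 ang 155.3
blue 32 [ 0.6479 -0.084 ] 0.0707 ang -63.87
```

View pics/s2z.png

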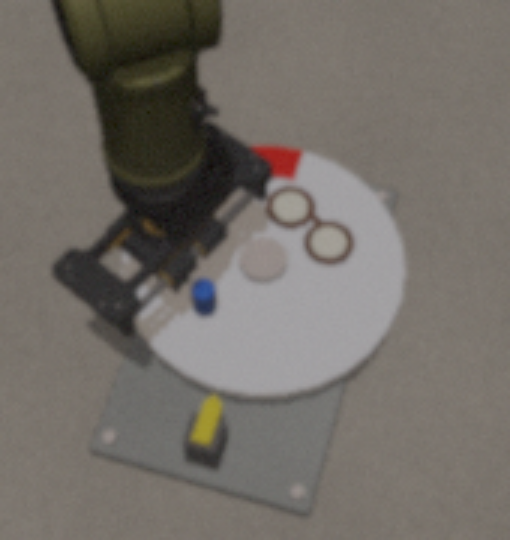

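>>> arm_command(targets=[[[0.007,0,0,0,0,0,1],[0.013,0,0,0,0,0,1],[0.019,0,0,0,0,0,1],[0.026,0,0,0,0,0,1],[0.035,0,0,0,0,0,1],[0.046,0,0,0,0,0,1],[0.058,0,0,0,0,0,1],[0.066,0,0,0,0,0,1],[0.05,0,-0.02,0,0,0,1],[0.04,0,-0.06,0,0,0,1]]])

```text
time_s: 6.35
tool_pos: [0.6499, -0.0815, 0.1251]
tool_rot: [-179.7, 0.3, 34.1]
force: [-0.2, -0.6, -0.2]
grip_width: 0.0008
```

```bash
cat > ang.py <<'E'
from m import *
hub=np.array([.6168,-.0205]); PTR=-32.8
def look(n,f=None):
    t=get_obs()['time_s']
    c=read_camera(n); 
    if f: cv2.imwrite('pics/'+f,cv2.resize(c['img'][120:300,170:340,::-1] if n=='scene' else c['img'][80:250,180:350,::-1],None,fx=3,fy=3))
    im=c['img'].astype(int); s=seg(c); out=[]
    for k,m,z,off in [('red',s['red'],.057,0),('blue',(im[...,2]-im[...,0]>60),.090,137.5)]:
        Q=cents(c,m,z,hub,.15)
        if len(Q)<4: print(k,len(Q)); continue
        m=Q.mean(0)[:2]-hub; a=np.degrees(np.arctan2(m[1],m[0]))
        w=(a-off-PTR+180)%360-180
        print(n,round(t,2),k,len(Q),'r',np.hypot(*m).round(3),'wheel deg',w.round(1))
E
python3 - <<'E'
from ang import *
o=get_obs(); print(o['tool_pos'],o['force'],o['time_s'])
for i in range(3): look('scene','f%d.png'%i)
look('top')
E
```

```text
[ 0.64994927 -0.0814959   0.12506954] [-0.17633988 -0.5543972  -0.17285618] 6.35
red 3
scene 6.35 blue 33 r 0.069 wheel deg -94.6
scene 6.4 red 43 r 0.111 wheel deg -81.1
scene 6.4 blue 34 r 0.07 wheel deg -88.8
scene 6.45 red 59 r 0.108 wheel deg -78.3
scene 6.45 blue 35 r 0.07 wheel deg -83.0
red 0
top 6.5 blue 40 r 0.07 wheel deg -76.6
```

View pics/f2.png

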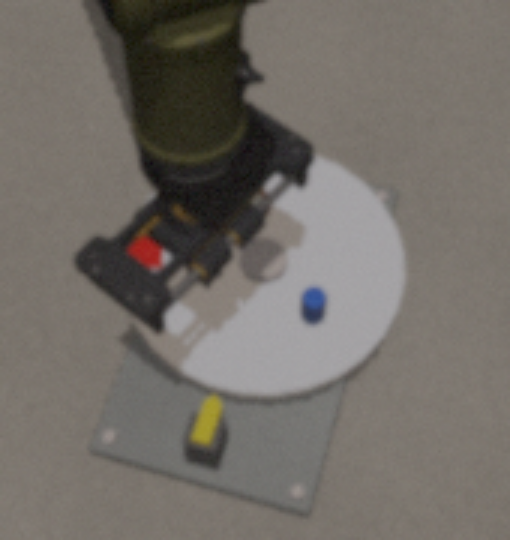

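>>> arm_command(targets=[[[-0.01,-0.016,0,0,0,0,1],[-0.025,-0.04,0,0,0,0,1],[-0.04,-0.064,0,0,0,0,1],[-0.055,-0.088,0,0,0,0,1],[-0.07,-0.11,0,0,0,0,1],[-0.082,-0.129,0.004,0,0,0,1],[-0.082,-0.129,0.008,0,0,0,1],[-0.082,-0.129,0.008,0,0,0,1]]])

```text
time_s: 7.35
tool_pos: [0.5119, -0.0208, 0.1195]
tool_rot: [-180.0, 0.1, 34.0]
force: [0.4, -0.3, -0.6]
grip_width: 0.0007
```

```bash

python3 - <<'E'
from ang import *
o=get_obs(); print(o['tool_pos'],o['force'],o['time_s'])
for i in range(3): look('scene','g%d.png'%i)
look('top','gt.png')
E
```

```text
[ 0.511913   -0.02077891  0.11946865] [ 0.35516835 -0.32828182 -0.63880775] 7.35
scene 7.35 red 201 r 0.112 wheel deg 16.3
scene 7.35 blue 30 r 0.07 wheel deg 17.0
scene 7.4 red 199 r 0.112 wheel deg 21.4
scene 7.4 blue 28 r 0.069 wheel deg 22.5
scene 7.45 red 205 r 0.112 wheel deg 26.5
scene 7.45 blue 27 r 0.069 wheel deg 27.5
top 7.5 red 35 r 0.111 wheel deg 31.8
top 7.5 blue 7 r 0.067 wheel deg 27.1
```

View pics/g2.png

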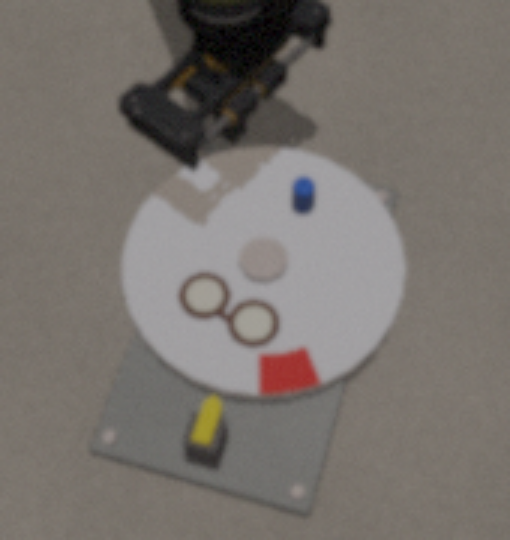

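View pics/gt.png

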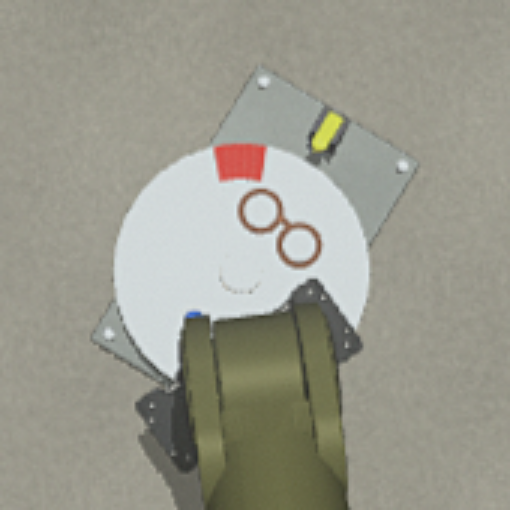

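The red mark has passed the pointer (now ~30° beyond) with the finger clear, at ~1.78 rad/s. I wait for the second later pass, when it will be slower.

>>> arm_command(targets=[[[0,0,0,0,0,0,1],[0,0,0,0,0,0,1],[0,0,0,0,0,0,1],[0,0,0,0,0,0,1],[0,0,0,0,0,0,1],[0,0,0,0,0,0,1],[0,0,0,0,0,0,1],[0,0,0,0,0,0,1],[0,0,0,0,0,0,1],[0,0,0,0,0,0,1]]])

```text
time_s: 8.55
tool_pos: [0.5124, -0.0208, 0.1205]
tool_rot: [180.0, 0.0, 34.0]
force: [0.3, -0.6, -0.9]
grip_width: 0.0005
```

>>> arm_command(targets=[[[0,0,0,0,0,0,1],[0,0,0,0,0,0,1],[0,0,0,0,0,0,1],[0,0,0,0,0,0,1],[0,0,0,0,0,0,1],[0,0,0,0,0,0,1],[0,0,0,0,0,0,1],[0,0,0,0,0,0,1],[0,0,0,0,0,0,1],[0,0,0,0,0,0,1]]])

```text
time_s: 9.55
tool_pos: [0.5124, -0.0209, 0.1205]
tool_rot: [180.0, 0.0, 34.0]
force: [0.1, -0.7, -0.1]
grip_width: 0.0006
```

>>> arm_command(targets=[[[0,0,0,0,0,0,1],[0,0,0,0,0,0,1],[0,0,0,0,0,0,1],[0,0,0,0,0,0,1],[0,0,0,0,0,0,1],[0,0,0,0,0,0,1],[0,0,0,0,0,0,1],[0,0,0,0,0,0,1],[0,0,0,0,0,0,1],[0,0,0,0,0,0,1]]])

```text
time_s: 10.55
tool_pos: [0.5124, -0.0209, 0.1205]
tool_rot: [-180.0, 0.0, 34.0]
force: [0.3, -0.1, 0.4]
grip_width: 0.0006
```

```bash

python3 - <<'E'
from ang import *
o=get_obs(); print(o['tool_pos'],o['force'],o['time_s'])
for i in range(4): look('scene')
E
```

```text
[ 0.51242471 -0.02086173  0.12049867] [ 0.34350484 -0.10724324  0.35681064] 10.55
scene 10.55 red 173 r 0.112 wheel deg -57.1
scene 10.55 blue 30 r 0.069 wheel deg -57.2
scene 10.6 red 173 r 0.112 wheel deg -53.4
scene 10.6 blue 30 r 0.07 wheel deg -53.6
scene 10.65 red 180 r 0.112 wheel deg -49.5
scene 10.65 blue 31 r 0.069 wheel deg -50.2
scene 10.7 red 185 r 0.112 wheel deg -45.9
scene 10.7 blue 31 r 0.07 wheel deg -45.9
```

>>> arm_command(targets=[[[0,0,0,0,0,0,1],[0,0,0,0,0,0,1],[0,0,0,0,0,0,1],[0,0,0,0,0,0,1],[0,0,0,0,0,0,1],[0,0,0,0,0,0,1],[0,0,0,0,0,0,1],[0,0,0,0,0,0,1],[0,0,0,0,0,0,1],[0,0,0,0,0,0,1]]])

```text
time_s: 11.75
tool_pos: [0.5125, -0.0208, 0.1206]
tool_rot: [180.0, 0.0, 34.0]
force: [-0.6, -0.3, 0.5]
grip_width: 0.0004
```

>>> arm_command(targets=[[[0,0,0,0,0,0,1],[0,0,0,0,0,0,1],[0,0,0,0,0,0,1],[0,0,0,0,0,0,1],[0,0,0,0,0,0,1],[0,0,0,0,0,0,1],[0,0,0,0,0,0,1],[0,0,0,0,0,0,1],[0,0,0,0,0,0,1],[0,0,0,0,0,0,1]]])

```text
time_s: 12.75
tool_pos: [0.5124, -0.0208, 0.1205]
tool_rot: [180.0, 0.0, 34.0]
force: [0.8, 0.0, -0.0]
grip_width: 0.0004
```

>>> arm_command(targets=[[[0,0,0,0,0,0,1],[0,0,0,0,0,0,1],[0,0,0,0,0,0,1],[0,0,0,0,0,0,1],[0,0,0,0,0,0,1],[0,0,0,0,0,0,1],[0,0,0,0,0,0,1],[0,0,0,0,0,0,1],[0,0,0,0,0,0,1],[0,0,0,0,0,0,1]]])

```text
time_s: 13.75
tool_pos: [0.5125, -0.0208, 0.1206]
tool_rot: [180.0, 0.0, 34.0]
force: [1.3, 0.4, 0.2]
grip_width: 0.0003
```

```bash

python3 - <<'E'
from ang import *
o=get_obs(); print(o['tool_pos'],o['force'],o['time_s'])
for i in range(4): look('scene')
E
```

```text
[ 0.51246782 -0.02084667  0.12055389] [1.2576743  0.43699141 0.2344215 ] 13.75
scene 13.75 red 149 r 0.112 wheel deg 147.4
scene 13.75 blue 31 r 0.07 wheel deg 147.2
scene 13.8 red 148 r 0.112 wheel deg 150.0
scene 13.8 blue 31 r 0.07 wheel deg 150.0
scene 13.85 red 147 r 0.112 wheel deg 152.6
scene 13.85 blue 33 r 0.07 wheel deg 152.9
scene 13.9 red 149 r 0.112 wheel deg 155.2
scene 13.9 blue 33 r 0.071 wheel deg 155.4
```

>>> arm_command(targets=[[[-0.001,-0.001,0.01,0,0,0,1],[-0.003,-0.002,0.02,0,0,0,1],[-0.005,-0.003,0.03,0,0,0,1],[-0.005,-0.003,0.04,0,0,0,1],[-0.005,-0.003,0.046,0,0,0,1],[-0.005,-0.003,0.052,0,0,0,1],[-0.005,-0.003,0.052,0,0,0,1],[-0.005,-0.003,0.052,0,0,0,1],[-0.005,-0.003,0.052,0,0,0,1],[-0.005,-0.003,0.052,0,0,0,1]]])

```text
time_s: 14.95
tool_pos: [0.507, -0.0212, 0.0689]
tool_rot: [180.0, -0.0, 34.0]
force: [-0.5, -0.1, -0.1]
grip_width: 0.0
```

>>> arm_command(targets=[[[0,0,0,0,0,0,1],[0,0,0,0,0,0,1],[0,0,0,0,0,0,1],[0,0,0,0,0,0,1],[0,0,0,0,0,0,1],[0,0,0,0,0,0,1],[0,0,0,0,0,0,1],[0,0,0,0,0,0,1],[0,0,0,0,0,0,1],[0,0,0,0,0,0,1]]])

```text
time_s: 15.95
tool_pos: [0.5066, -0.0212, 0.0685]
tool_rot: [180.0, 0.0, 34.0]
force: [-0.4, 0.1, 1.3]
grip_width: 0.0007
```

```bash

python3 - <<'E'
from ang import *
o=get_obs(); print(o['tool_pos'],o['force'],o['time_s'])
for i in range(4): look('scene')
E
```

```text
[ 0.50659942 -0.02115351  0.06851005] [-0.3815911   0.12051052  1.33981055] 15.95
scene 15.95 red 45 r 0.115 wheel deg -101.9
scene 15.95 blue 35 r 0.07 wheel deg -110.3
scene 16.0 red 60 r 0.114 wheel deg -101.0
scene 16.0 blue 34 r 0.07 wheel deg -108.3
scene 16.05 red 76 r 0.114 wheel deg -100.1
scene 16.05 blue 32 r 0.07 wheel deg -106.3
scene 16.1 red 90 r 0.114 wheel deg -98.9
scene 16.1 blue 32 r 0.071 wheel deg -104.3
```

>>> arm_command(targets=[[[0,0,0.002,0,0,0,1],[0,0,0.004,0,0,0,1],[0,0,0.006,0,0,0,1],[0,0,0.006,0,0,0,1],[0,0,0.006,0,0,0,1],[0,0,0.006,0,0,0,1],[0,0,0.006,0,0,0,1],[0,0,0.006,0,0,0,1],[0,0,0.006,0,0,0,1],[0,0,0.006,0,0,0,1]]])

```text
time_s: 17.15
tool_pos: [0.5066, -0.0212, 0.0626]
tool_rot: [180.0, 0.0, 34.0]
force: [-0.3, 0.5, 0.9]
grip_width: 0.0005
```

>>> arm_command(targets=[[[0,0,0,0,0,0,1],[0,0,0,0,0,0,1],[0,0,0,0,0,0,1],[0,0,0,0,0,0,1],[0,0,0,0,0,0,1],[0,0,0,0,0,0,1]]])

```text
time_s: 17.75
tool_pos: [0.5066, -0.0211, 0.0625]
tool_rot: [180.0, 0.0, 34.0]
force: [-0.1, 0.2, 0.4]
grip_width: 0.0002
```

```bash

python3 - <<'E'
from ang import *
o=get_obs(); print(o['tool_pos'],o['force'],o['time_s'])
for i in range(3): look('scene','k%d.png'%i)
E
```

```text
[ 0.50660921 -0.0211365   0.06251277] [-0.050815    0.20004626  0.37502247] 17.75
scene 17.75 red 182 r 0.112 wheel deg -43.2
scene 17.75 blue 29 r 0.07 wheel deg -43.4
scene 17.8 red 187 r 0.112 wheel deg -41.6
scene 17.8 blue 29 r 0.069 wheel deg -41.7
scene 17.85 red 190 r 0.112 wheel deg -39.9
scene 17.85 blue 31 r 0.069 wheel deg -40.5
```

View pics/k2.png

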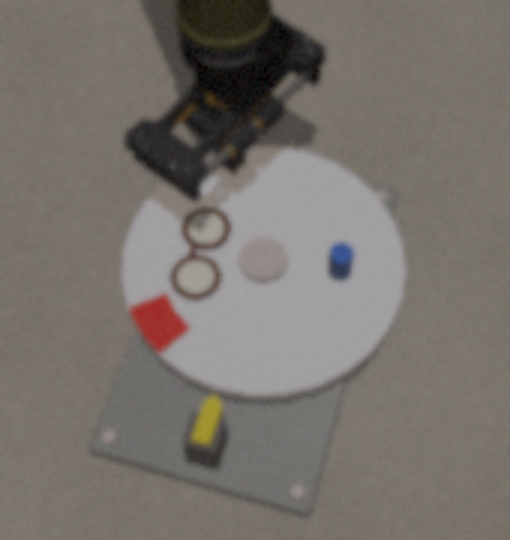

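>>> arm_command(targets=[[[0,0,0,0,0,0,1],[0,0,0,0,0,0,1],[0,0,0.001,0,0,0,1],[0,0,0.002,0,0,0,1],[0,0,0.002,0,0,0,1],[0,0,0.002,0,0,0,1],[0,0,0.002,0,0,0,1],[0,0,0.002,0,0,0,1]]])

```text
time_s: 18.7
tool_pos: [0.5066, -0.0212, 0.0605]
tool_rot: [180.0, 0.0, 34.0]
force: [-0.5, 0.1, 0.3]
grip_width: 0.0004
```

```bash

python3 - <<'E'
from ang import *
o=get_obs(); print(o['tool_pos'],o['force'],o['time_s'])
for i in range(1): look('scene','l%d.png'%i)
E
```

```text
[ 0.50661945 -0.02115049  0.06053667] [-0.53941723  0.10642346  0.33244644] 18.7
scene 18.7 red 199 r 0.112 wheel deg -13.8
scene 18.7 blue 30 r 0.069 wheel deg -13.7
```

>>> arm_command(targets=[[[0,0,0,0,0,0,1],[0,0,0,0,0,0,1],[0,0,0.001,0,0,0,1],[0,0,0.005,0,0,0,1],[0,0,0.0055,0,0,0,1],[0,0,0.0055,0,0,0,1],[0,0,0.0055,0,0,0,1]]])

```text
time_s: 19.45
tool_pos: [0.5071, -0.0212, 0.0573]
tool_rot: [179.9, 0.0, 34.0]
force: [-6.9, -0.8, 19.9]
grip_width: 0.0004
```

```bash

python3 - <<'E'
from ang import *
o=get_obs(); print(o['tool_pos'],o['force'],o['time_s'])
for i in range(3): look('scene','n%d.png'%i)
look('top','nt.png')
E
```

```text
[ 0.50711693 -0.02124866  0.05730544] [-6.90484938 -0.78093076 19.87971729] 19.45
scene 19.45 red 199 r 0.112 wheel deg -1.9
scene 19.45 blue 29 r 0.069 wheel deg -1.2
scene 19.5 red 196 r 0.112 wheel deg -1.9
scene 19.5 blue 28 r 0.069 wheel deg -1.5
scene 19.55 red 196 r 0.112 wheel deg -2.1
scene 19.55 blue 28 r 0.069 wheel deg -1.5
top 19.6 red 29 r 0.109 wheel deg -1.8
top 19.6 blue 39 r 0.071 wheel deg -1.6
```

View pics/n2.png

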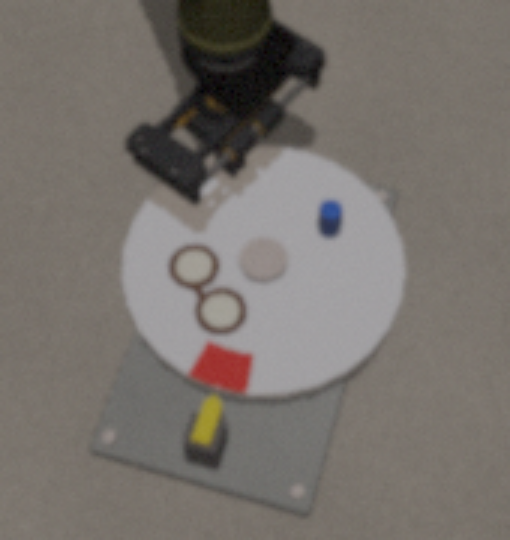

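View pics/nt.png

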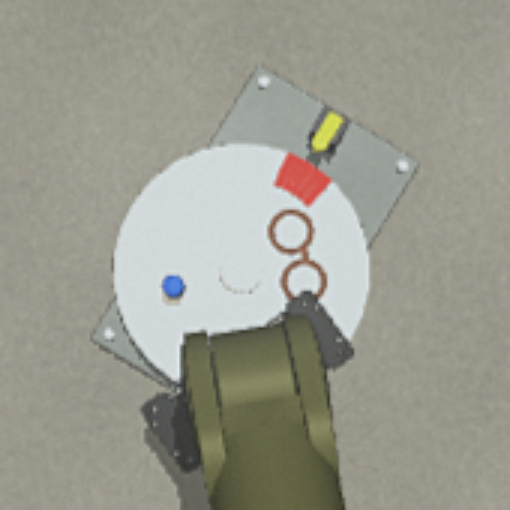

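The wheel is stopped with the pointer aimed into the middle of the red mark, in both views, and the fingertip still presses on the top.

```bash

python3 - <<'E'
from ang import *
print(sign_off())
E
```

```text
the job is handed in; nothing more can be done
None
```

The wheel is parked with the pointer aimed into the red mark, and the job is handed in; I got no verdict back.

- **Flick:** I pushed the knob with the closed fingertip. The wheel then spun anticlockwise on its own at about 2 rad/s, and the mark passed the pointer twice with the finger clear.
- **Brake:** On the third pass, still turning at about 0.5 rad/s, I pressed the fingertip on the flat top about 110 mm from the axis.
- **Last checks:** The wheel stood still at about -1.8°, where the mark reaches about 12° to each side. The scene and top views agreed within 1°. The finger was holding with about 20 N down when I handed in, at about 19.7 s.
- **Jar, screwdriver and tray:** The arm stayed well away from all three. I did not measure them again at the end.
- **Before the flick:** I touched the wheel's top lightly to find its height. The wheel turned about 6° clockwise around then, so I measured the knob again before flicking.

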